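# Push the binding heel piece to the pointer on the stop bar

## Task

On the ski bench, push the black and red binding heel piece along the bench top until the front edge of its base is flush against the aluminium stop bar and the white line on the base is in line with the orange pointer on the bar. Push only on the black base, do not touch the red housing with the fingers, and never lift or tip the piece. Leave everything else on the bench where it is.

Things in the scene. Friction and masses are not known exactly. Their poses are not given: they have to be found in the camera images.
- heel: loose binding heel piece, about 0.57 kg: black flat-sided base 96 mm long (its x), 92 mm wide (its y), 24 mm high, red housing on top. Origin at the centre of the base's underside; x points to the front edge, which must meet the bar. Starts on the robot's side of the bar, left or right of the pointer, front roughly towards the bar, turned up to 25 degrees. Slides at a push of about 3 to 8 N
- heel_front (a point): front end of the white line that runs along the middle of the top of the heel piece's base: the middle of the upper front edge, 48 mm ahead of the heel piece's origin along its x, 24 mm above its underside
- heel_housing: red housing with a grey lever, fixed on the heel piece's base, not to be touched by the fingers: 50 mm long (from 19 mm behind to 31 mm ahead of the heel's origin), 44 to 50 mm wide in the middle, from the base's top at 24 mm up to 57 mm above the bench. Same origin and axes as the heel piece
- stop_bar: aluminium stop bar fixed to the bench: 560 mm long (its y), 20 mm thick (its x), 25 mm high. Origin at the centre of its underside; its x axis points away from the robot, square to the bar; its face for the heel piece is the one at x = -10 mm, towards the robot
- pointer: orange pointer with a black knob, fixed on top of the stop bar, 26 mm wide, from 25 mm to 50 mm above the bench. Origin in the middle of the bar's thickness at bench level below it; axes as the bar's; the pointer's middle line is its y = 0
- pointer_tip (a point): tip of the orange pointer, on its middle line, 31 mm above the bench, overhanging the bar's near face by about 4.5 mm (the base of the heel piece, 24 mm high, passes under it)
- toe: white binding toe piece, loose bystander, 80 x 64 mm, 40 mm high, on the other side of the pointer from the heel piece. Origin at the centre of its underside
- cup: blue plastic cup, loose bystander, 64 mm across, 50 mm high, nearest the robot. Origin at the centre of its underside
- jar: whitish jar with an orange cap, loose bystander behind the bar, 60 mm across, 100 mm high. Origin at the centre of its underside
- tape: yellow roll of tape lying flat behind the bar, loose bystander, 90 mm across, 24 mm high. Origin at the centre of its underside
- wax: blue wax bar, loose bystander at the right, 100 x 45 mm, 25 mm high. Origin at the centre of its underside
- driver: red-handled screwdriver lying at the right, loose bystander
- brush: brush with a wooden handle lying at the left, loose bystander
Not all that is in view belongs to the job. Several things look just like the heel: the one meant starts farthest to the robot's right.

How it is judged:
At the end, for the whole second after the job is handed in: the middle of the heel piece's front edge is within 4 mm of the bar's face, the piece is square to the bar within 0.06 rad, its white line is within 6 mm of the pointer's middle line, it lies flat and at rest, and every bystander is within 20 mm of its start (x of heel_front in the frame of stop_bar between -0.014 and -0.006 m and angle between the x axis of heel and the x axis of stop_bar, either way round below 0.06 rad and y of heel_front in the frame of pointer between -0.006 and 0.006 m and height (world z) of heel below 0.004 m and angle between heel's own z axis and vertical below 0.05 rad and linear speed of heel below 0.01 m/s and distance of each of toe, cup, jar, tape, wax, driver, brush from where it was at the start of the episode below 0.02 m); the robot touches nothing.
It fails at once if the heel piece is lifted more than 10 mm off the bench (height (world z) of heel above 0.01 m).
It fails at once if the heel piece is tipped by more than 0.2 rad (angle between heel's own z axis and vertical above 0.2 rad).
It fails at once if the fingers touch the red housing (more than 1 N) (contact force between the fingers and heel_housing above 1 N).
It fails at once if a bystander is moved by more than 20 mm (distance of any of toe, cup, jar, tape, wax, driver, brush from where it was at the start of the episode above 0.02 m).
It also fails if it takes over 51 s, if anything falls off the work surface, if the arm or the gripper's body presses on something with over 40 N, if the wrist force passes 120 N, or if a joint passes its speed limit or range.

## Robot

A 6-joint arm with a two-finger parallel gripper is mounted at the origin on the work surface. World frame = base frame: x ahead of the robot, y to its left, z up, the work surface at z = 0. Lengths are in m, angles in rad, forces in N, time in s.
With the tool pointing down it reaches from about 0.35 to 0.85 m from the base axis. Payload 8.1 kg.
Tool frame: the origin (TCP) lies midway between the tips of the shut fingers; the grasp point (between the pads) lies 19 mm behind it (bot.hold_point_z is the distance from the TCP to the grasp point, in m); y points along the fingers, z is the direction in which the jaws open and shut, and the axes are right-handed (so a half turn about y gives the same grasp; the last joint's range is limited). The gripper opens to 93 mm and grips with 3 to 60 N. Pads are 15 mm wide; open, the fingers measure 128 mm over their backs; the gripper's body (75 mm by 188 mm) begins 65 mm behind the grasp point.
Start: joints at [-1.352, 0.13, 1.488, -0, 1.523, -0.085], TCP at [0.18, -0.573, 0.219] pointing down, gripper open.
Joint ranges: [-2.96, 2.96], [-0.89, 2.26], [0.02, 2.5], [-1.34, 4.48], [0, 2.73], [-2.66, 2.66]. Speed limits (rad/s): [2.39, 2.39, 2.79, 3.14, 3.14, 3.14].

## Interface

Orientations are given as [roll, pitch, yaw] about the fixed x, y, z axes, in that order (R = Rz(yaw) Ry(pitch) Rx(roll)).
In Python, from cell import monitor, capture, calibration, ticket, bot gives the robot as it stands. The module is installed in compiled form; this text tells all that it offers.
- The arm moves only by the shell command python3 -m crank 'ROWS' [FORCE]. ROWS is JSON, a list of rows, each a list of 3 entries, a list of its own where there are three numbers: the gripper command: -1 is shut, 1 is fully open, values between are in proportion, then the shift along the tool's x, y, z in mm, then the turn, a rotation vector about the tool's x, y, z in degrees. A call has 1 to 5 rows; each row shifts and turns the pose as measured when the row begins, along the tool's axes as they then stand; what a row does not reach is not made up. A row lasts 1/10 s, in which the tool goes at most 50 mm and 8.59 degrees, less where a joint would pass 70% of its speed; a pose out of reach is approached as far as the arm can. A call is refused whole if a number of a shift passes 50 or a number of a turn 8.59, either way. A call with a gripper value outside its range is refused whole. The fingers move at their own pace and stop on an object; FORCE is the grip in N (left out, the last holds). Time passes only in rows, so rows that do not move let the fingers close. It gives the time, the measured TCP pose, the force and the opening at its end, in the units of the state.
- monitor.state(): the state, without advancing time (a new reading comes with each control period).
- capture(name): name is "scene" or "top" or "wrist"; returns (picture, depth): 384x512x3 uint8, red, green, blue; 384x512 float32, m along the optical axis (not along the pixel's ray), 0 where there is no reading.
- calibration(name): a dict with "fovy" (degrees; the focal length in pixels is half the picture's height over the tangent of half this angle, whatever the lens; pixels are square), "cx", "cy" (the principal point, pixels), "cam_to_world" (4x4, takes a point from camera to world coordinates). Camera axes: x right, y up, looking along -z (the intrinsics and any distortion apply to the point x, -y, -z); pixel columns grow to the right and rows downward; lengths in m; the calibration is good to about 2 mm. A picture is of the moment at which its call begins: read the wrist's pose just before it. calibration takes no time and is no camera call; for the wrist camera it gives the pose at the moment of the call.
- ticket.close_job(): hands the job in, once; it reports no verdict.
The state is a dict: "time_s": time; "qpos": joint angles; "joint_vel": joint speeds; "effort": joint torques, N m; "ee_pos": TCP position; "tool_rot": TCP orientation; "contact_force": force on the tool from outside, world axes, zero at the start; "moment": the same for the moment, N m; "width": finger opening in m.
Only numpy, scipy, OpenCV 4.12 (cv2) and the standard library are available. Lean on these libraries where they do the work, as an engineer would, in place of code of your own. Each camera call takes 0.05 s, during which the arm holds its last target. There are 200 camera calls.

## Working session

There is one attempt and no reset: what is moved stays moved. The work goes in short steps, Python scripts to look and compute and a shell command to move; the robot and the scene stay as the last step left them, time stands still between calls to the robot, and variables do not carry over. Pictures are saved under pics/ and viewed, on a budget of 10 in all, crops included, one or two more only if the job needs it, and the job is handed in when it is done.

```bash
mkdir -p pics; cat > h.py <<'E'
import numpy as np, cv2
from cell import monitor, capture, calibration, ticket, bot
def rays(name,uv,z,cal=None):
    c=cal or calibration(name); f=192/np.tan(np.radians(c["fovy"])/2)
    uv=np.atleast_2d(np.asarray(uv,float)); T=np.array(c["cam_to_world"])
    d=np.c_[(uv[:,0]-c["cx"])/f,-(uv[:,1]-c["cy"])/f,-np.ones(len(uv))]@T[:3,:3].T
    o=T[:3,3]; return o+d*((z-o[2])/d[:,2])[:,None]
def proj(name,p,cal=None):
    c=cal or calibration(name); f=192/np.tan(np.radians(c["fovy"])/2); T=np.array(c["cam_to_world"])
    q=(np.atleast_2d(p)-T[:3,3])@T[:3,:3]
    return np.c_[c["cx"]+f*q[:,0]/-q[:,2],c["cy"]-f*q[:,1]/-q[:,2]]
E
python3 - <<'E'
from h import *
np.set_printoptions(precision=3,suppress=True)
print(monitor.state())
for n in("top","scene"):
    im,d=capture(n); cv2.imwrite(f"pics/{n}0.png",im[:,:,::-1]); np.save(f"pics/{n}0d.npy",d); print(n,calibration(n))
a=cv2.imread("pics/top0.png");cv2.imwrite("pics/top0b.png",cv2.resize(a,(800,600),interpolation=cv2.INTER_CUBIC))
E
```

```text
{'time_s': 0.0, 'qpos': array([-1.352,  0.131,  1.489, -0.   ,  1.523, -0.085]), 'joint_vel': array([ 0.001, -0.   ,  0.   , -0.002,  0.001,  0.002]), 'effort': array([  0.   , -55.985, -49.175,   0.077,   0.035,  -0.   ]), 'ee_pos': array([ 0.179, -0.572,  0.218]), 'tool_rot': array([-1.573,  0.   , -2.838]), 'contact_force': array([0.329, 0.481, 0.044]), 'moment': array([-0.03, -0.01,  0.  ]), 'width': 0.09283107358256344}
top {'fovy': 49.54314439344168, 'cx': 261.0642613498572, 'cy': 197.74999423695334, 'cam_to_world': array([[ 0.012,  0.996, -0.09 ,  0.415],
       [-1.   ,  0.013,  0.008,  0.026],
       [ 0.009,  0.09 ,  0.996,  1.39 ],
       [ 0.   ,  0.   ,  0.   ,  1.   ]])}
scene {'fovy': 56.94613510100072, 'cx': 253.5499327678746, 'cy': 194.6262534658467, 'cam_to_world': array([[ 0.646, -0.627,  0.436,  1.026],
       [ 0.764,  0.526, -0.375, -0.359],
       [ 0.005,  0.575,  0.818,  0.95 ],
       [ 0.   ,  0.   ,  0.   ,  1.   ]])}
```

View pics/top0b.png

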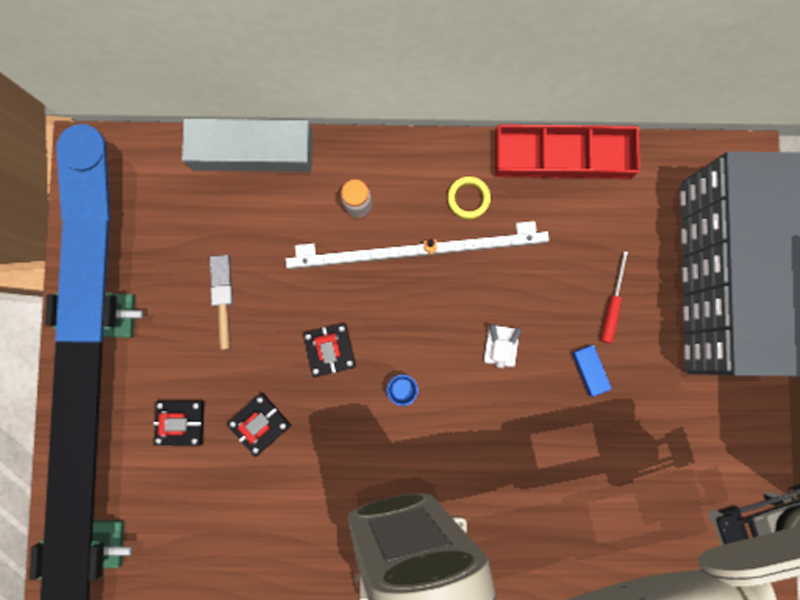

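View pics/scene0.png

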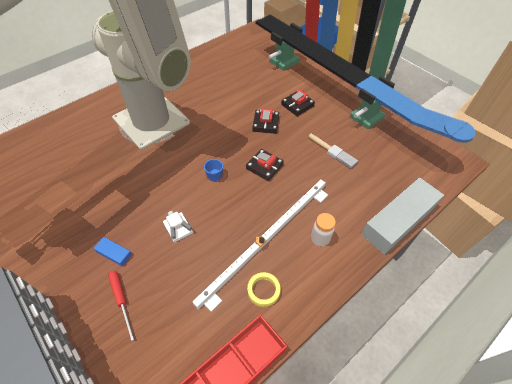

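Candidates for the heel (top view, 800-px scale): A (330,349), B (178,423), C (258,425). A is farthest to the robot's right (−y is image right), left of the pointer (430,246). I'll check it in a close crop and measure.

```bash
python3 - <<'E'
from h import *
np.set_printoptions(precision=4,suppress=True)
a=cv2.imread("pics/top0.png"); x0,y0,x1,y1=180,140,360,260
cv2.imwrite("pics/crop0.png",cv2.resize(a[y0:y1,x0:x1],None,fx=4.4,fy=4.4,interpolation=cv2.INTER_CUBIC))
hsv=cv2.cvtColor(a,cv2.COLOR_BGR2HSV)
m=np.zeros(a.shape[:2],np.uint8); m[200:250,185:235]=255
dark=((hsv[...,2]<60)&(m>0)).astype(np.uint8)
red=((hsv[...,1]>170)&(hsv[...,2]>120)&((hsv[...,0]<6)|(hsv[...,0]>174))&(m>0)).astype(np.uint8)
ys,xs=np.nonzero(dark|0); r=cv2.minAreaRect(np.c_[xs,ys].astype(np.float32)); print(r,cv2.boxPoints(r))
print(rays("top",cv2.boxPoints(r),0.024), dark.sum(), red.sum())
# bar: bright
mb=np.zeros_like(m); mb[140:175,180:355]=255
br=((hsv[...,1]<60)&(hsv[...,2]>200)&(mb>0))
ys,xs=np.nonzero(br)
P=rays("top",np.c_[xs,ys],0.025)
lo=[];
for c in range(190,350,4):
    k=np.nonzero(br[:,c])[0]
    if len(k): lo.append((c,k.min(),k.max()))
print(lo)
E
```

```text
((210.2124481201172, 223.59226989746094), (28.767269134521484, 27.748138427734375), 76.60750579833984) [[193.3841 212.8133]
 [220.3777 206.3863]
 [227.0408 234.3712]
 [200.0472 240.7983]]
[[0.4852 0.2361 0.024 ]
 [0.5074 0.1481 0.024 ]
 [0.4161 0.1244 0.024 ]
 [0.3941 0.212  0.024 ]] 406 105
[(190, np.int64(157), np.int64(169)), (194, np.int64(157), np.int64(169)), (198, np.int64(156), np.int64(169)), (202, np.int64(163), np.int64(168)), (206, np.int64(163), np.int64(168)), (210, np.int64(162), np.int64(167)), (214, np.int64(162), np.int64(167)), (218, np.int64(162), np.int64(167)), (222, np.int64(161), np.int64(166)), (226, np.int64(161), np.int64(166)), (230, np.int64(160), np.int64(165)), (234, np.int64(160), np.int64(165)), (238, np.int64(160), np.int64(164)), (242, np.int64(159), np.int64(164)), (246, np.int64(159), np.int64(164)), (250, np.int64(158), np.int64(163)), (254, np.int64(158), np.int64(163)), (258, np.int64(158), np.int64(163)), (262, np.int64(157), np.int64(162)), (266, np.int64(157), np.int64(162)), (270, np.int64(156), np.int64(161)), (282, np.int64(155), np.int64(160)), (286, np.int64(155), np.int64(160)), (290, np.int64(154), np.int64(159)), (294, np.int64(154), np.int64(159)), (298, np.int64(153), np.int64(158)), (302, np.int64(153), np.int64(158)), (306, np.int64(153), np.int64(158)), (310, np.int64(152), np.int64(157)), (314, np.int64(152), np.int64(157)), (318, np.int64(151), np.int64(156)), (322, np.int64(151), np.int64(156)), (326, np.int64(151), np.int64(155)), (330, np.int64(144), np.int64(155)), (334, np.int64(142), np.int64(155)), (338, np.int64(142), np.int64(154)), (342, np.int64(142), np.int64(154)), (346, np.int64(149), np.int64(154))]
```

View pics/crop0.png

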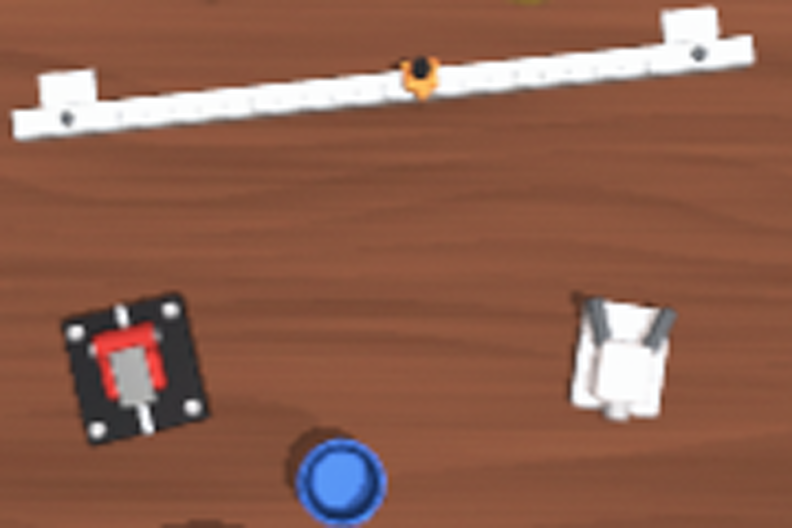

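Confirmed: A shows its white line from (122,313), its front, to (147,420), crop px. The pointer tip is at (421,97), the cup at (342,480) and the toe at (620,360). Now positions in the world frame.

```bash
python3 - <<'E'
from h import *
np.set_printoptions(precision=4,suppress=True)
c=lambda u,v:(180+(u+.5)/4.4-.5,140+(v+.5)/4.4-.5)
p=lambda n,uv,z:print(n,rays("top",[uv],z)[0])
p("tip",c(421,98),.031); p("cup rim",c(342,481),.05); 
for k in((571,405),(580,305),(672,312),(660,415)): p("toe",c(*k),.02)
p("line f",c(121,305),.024);p("line r",c(148,433),.024)
a=cv2.imread("pics/top0.png"); g=cv2.cvtColor(a,cv2.COLOR_BGR2GRAY).astype(float)
E=[];F=[]
for col in range(205,328):
    if 270<col<281: continue
    s=np.diff(g[145:178,col]); E.append((col,145+.5+np.argmin(s))); F.append((col,145.5+np.argmax(s)))
for n,X,z in(("far top",F,.025),("near top",E,.025),("near bottom",E,0)):
    w=rays("top",X,z); k=np.polyfit(w[:,1],w[:,0],1); r=w[:,0]-np.polyval(k,w[:,1]); k=np.polyfit(w[abs(r)<.004,1],w[abs(r)<.004,0],1)
    print(n,k,"yaw deg",-np.degrees(np.arctan(k[0])), "x at y=-.02",np.polyval(k,-.02))
E
```

```text
tip [ 0.6566 -0.0308  0.031 ]
cup rim [0.3708 0.0249 0.05  ]
toe [ 0.4282 -0.1454  0.02  ]
toe [ 0.5031 -0.152   0.02  ]
toe [ 0.4987 -0.2211  0.02  ]
toe [ 0.4216 -0.2119  0.02  ]
line f [0.4985 0.1914 0.024 ]
line r [0.4037 0.1692 0.024 ]
far top [-0.1162  0.6763] yaw deg 6.62773117199592 x at y=-.02 0.6786657613344383
near top [-0.117   0.6542] yaw deg 6.6712206781242145 x at y=-.02 0.6565495578568072
near bottom [-0.117   0.6585] yaw deg 6.671220678124352 x at y=-.02 0.6608858813400543
```

```bash
cat >> h.py <<'E'
from scipy.spatial.transform import Rotation as Ro
def pose(): 
    s=monitor.state(); return np.array(s["ee_pos"]), Ro.from_euler("xyz",s["tool_rot"])
def plan(wps,grip=1,step=45,deg=8):
    """wps: (x,y,z,yawdeg); prints rows in the tool frame"""
    p,R=pose()
    for w in wps:
        q=np.array(w[:3]); T=Ro.from_euler("xyz",[-90,0,w[3]],degrees=True)
        rv=(R.inv()*T).as_rotvec(degrees=True)
        n=int(max(1,np.ceil(np.linalg.norm(q-p)*1000/step),np.ceil(np.linalg.norm(rv)/deg)))
        print("->",w,n)
        for i in range(n):
            Ri=R*Ro.from_rotvec(rv*i/n,degrees=True); print([grip,np.round(Ri.inv().apply(q-p)*1000/n,0).astype(int).tolist(),np.round(rv/n,1).tolist()])
        p,R=q,T
E
python3 - <<'E'
from h import *
plan([(.42,-.25,.2,-125),(.45,.1,.17,-80),(.431,.258,.12,-75.3)],.1)
E
```

```text
-> (0.42, -0.25, 0.2, -125) 9
[0.1, [-36, 2, -26], [0.0, -4.2, -0.0]]
[0.1, [-38, 2, -23], [0.0, -4.2, -0.0]]
[0.1, [-40, 2, -21], [0.0, -4.2, -0.0]]
[0.1, [-41, 2, -18], [0.0, -4.2, -0.0]]
[0.1, [-42, 2, -15], [0.0, -4.2, -0.0]]
[0.1, [-43, 2, -12], [0.0, -4.2, -0.0]]
[0.1, [-44, 2, -8], [0.0, -4.2, -0.0]]
[0.1, [-44, 2, -5], [0.0, -4.2, -0.0]]
[0.1, [-45, 2, -2], [0.0, -4.2, -0.0]]
-> (0.45, 0.1, 0.17, -80) 8
[0.1, [-38, 4, -22], [0.0, -5.6, -0.0]]
[0.1, [-40, 4, -18], [0.0, -5.6, -0.0]]
[0.1, [-42, 4, -14], [0.0, -5.6, -0.0]]
[0.1, [-43, 4, -10], [0.0, -5.6, -0.0]]
[0.1, [-44, 4, -6], [0.0, -5.6, -0.0]]
[0.1, [-44, 4, -2], [0.0, -5.6, -0.0]]
[0.1, [-44, 4, 3], [0.0, -5.6, -0.0]]
[0.1, [-43, 4, 7], [0.0, -5.6, -0.0]]
-> (0.431, 0.258, 0.12, -75.3) 4
[0.1, [-40, 13, 2], [0.0, -1.2, -0.0]]
[0.1, [-40, 13, 3], [0.0, -1.2, -0.0]]
[0.1, [-40, 12, 4], [0.0, -1.2, -0.0]]
[0.1, [-40, 13, 5], [0.0, -1.2, -0.0]]
```

```bash
python3 -m crank '[[0.1,[-36,2,-26],[0,-4.2,0]],[0.1,[-38,2,-23],[0,-4.2,0]],[0.1,[-40,2,-21],[0,-4.2,0]],[0.1,[-41,2,-18],[0,-4.2,0]],[0.1,[-42,2,-15],[0,-4.2,0]]]' 20
python3 -m crank '[[0.1,[-43,2,-12],[0,-4.2,0]],[0.1,[-44,2,-8],[0,-4.2,0]],[0.1,[-44,2,-5],[0,-4.2,0]],[0.1,[-45,2,-2],[0,-4.2,0]]]'
python3 -m crank '[[0.1,[-38,4,-22],[0,-5.6,0]],[0.1,[-40,4,-18],[0,-5.6,0]],[0.1,[-42,4,-14],[0,-5.6,0]],[0.1,[-43,4,-10],[0,-5.6,0]],[0.1,[-44,4,-6],[0,-5.6,0]]]'
python3 - <<'E'
from h import *
plan([(.45,.1,.17,-80),(.431,.258,.12,-75.3)],.1)
E
```

```text
time_s: 0.6
ee_pos: [0.3115, -0.3892, 0.204]
tool_rot: [-1.577, 0.001, -2.468]
contact_force: [0.6, -0.2, 0.2]
width: 0.0575
time_s: 1.0
ee_pos: [0.419, -0.2376, 0.1948]
tool_rot: [-1.578, 0.003, -2.163]
contact_force: [0.4, -0.7, 0.3]
width: 0.0509
time_s: 1.5
ee_pos: [0.4331, -0.0082, 0.1742]
tool_rot: [-1.576, 0.007, -1.655]
contact_force: [1.1, 0.1, 0.3]
width: 0.0514
-> (0.45, 0.1, 0.17, -80) 3
[0.1, [-36, 2, 3], [0.1, -4.9, -0.1]]
[0.1, [-36, 2, 6], [0.1, -4.9, -0.1]]
[0.1, [-35, 1, 9], [0.1, -4.9, -0.1]]
-> (0.431, 0.258, 0.12, -75.3) 4
[0.1, [-40, 13, 2], [0.0, -1.2, -0.0]]
[0.1, [-40, 13, 3], [0.0, -1.2, -0.0]]
[0.1, [-40, 12, 4], [0.0, -1.2, -0.0]]
[0.1, [-40, 13, 5], [0.0, -1.2, -0.0]]
```

```bash
python3 -m crank '[[0.1,[-36,2,3],[0,-4.9,0]],[0.1,[-36,2,6],[0,-4.9,0]],[0.1,[-35,1,9],[0,-4.9,0]],[0.1,[-40,13,2],[0,-1.2,0]],[0.1,[-40,13,3],[0,-1.2,0]]]'
python3 -m crank '[[0.1,[-40,12,4],[0,-1.2,0]],[0.1,[-40,13,5],[0,-1.2,0]],[0.1,[0,0,0],[0,0,0]]]'
python3 - <<'E'
from h import *
plan([(.431,.262,.10,-75.3),(.431,.262,.010,-75.3)],.1)
cal=calibration("wrist"); im,d=capture("wrist"); cv2.imwrite("pics/w1.png",im[:,:,::-1])
E
```

```text
time_s: 2.0
ee_pos: [0.4387, 0.1879, 0.1438]
tool_rot: [-1.572, 0.008, -1.339]
contact_force: [1.8, 0.4, -0.6]
width: 0.0513
time_s: 2.3
ee_pos: [0.4242, 0.2745, 0.1159]
tool_rot: [-1.575, 0.009, -1.29]
contact_force: [1.1, -0.5, -0.4]
width: 0.0512
-> (0.431, 0.262, 0.1, -75.3) 1
[0.1, [14, 16, 3], [0.2, 1.4, -0.5]]
-> (0.431, 0.262, 0.01, -75.3) 3
[0.1, [0, 30, 0], [0.0, 0.0, 0.0]]
[0.1, [0, 30, 0], [0.0, 0.0, 0.0]]
[0.1, [0, 30, 0], [0.0, 0.0, 0.0]]
```

View pics/w1.png

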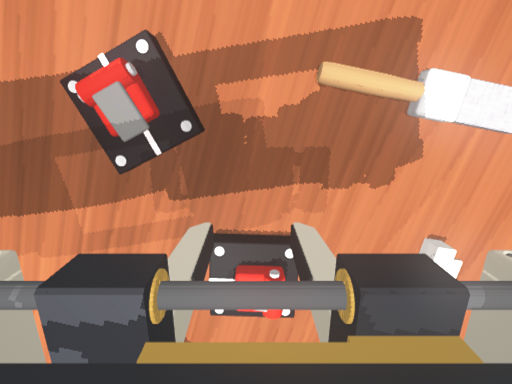

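The wrist view shows the heel (edge at row 235, cols 208–297) square to the jaws and centred between the fingers (col 253). Decoy C is at (132,100) and the brush at (420,90), both clear. Descend beside it.

```bash
python3 -m crank '[[0.1,[14,16,3],[0,1,-0.5]],[0.1,[0,30,0],[0,0,0]],[0.1,[0,30,0],[0,0,0]],[0.1,[0,22,0],[0,0,0]],[0.1,[0,0,0],[0,0,0]]]'
python3 - <<'E'
from h import *
plan([(.431,.262,.010,-75.3)],.1); print(monitor.state()["contact_force"])
E
```

```text
time_s: 2.85
ee_pos: [0.4344, 0.2561, 0.018]
tool_rot: [-1.571, -0.003, -1.311]
contact_force: [0.4, -0.7, 0.3]
width: 0.0513
-> (0.431, 0.262, 0.01, -75.3) 1
[0.1, [-7, 8, -2], [-0.0, 0.2, 0.2]]
[ 0.40572084 -0.66942906  0.33467738]
```

```bash
python3 -m crank '[[0.1,[6,8,-1],[0,0,0]],[0.1,[6,0,0],[0,0,0]],[0.1,[0,0,0],[0,0,0]]]'
python3 -m crank '[[0.1,[4,0,0],[0,0,0]],[0.1,[4,0,0],[0,0,0]]]'
python3 -m crank '[[0.1,[4,0,0],[0,0,0]]]'
python3 -m crank '[[0.1,[4,0,0],[0,0,0]]]'
python3 -m crank '[[0.1,[4,0,0],[0,0,0]]]'
```

```text
time_s: 3.15
ee_pos: [0.4388, 0.2421, 0.0123]
tool_rot: [-1.568, -0.003, -1.313]
contact_force: [0.6, 0.5, -0.2]
width: 0.0507
time_s: 3.35
ee_pos: [0.4423, 0.2344, 0.0143]
tool_rot: [-1.565, -0.002, -1.314]
contact_force: [-0.1, 3.3, -2.4]
width: 0.051
time_s: 3.45
ee_pos: [0.4436, 0.2307, 0.0148]
tool_rot: [-1.564, -0.002, -1.314]
contact_force: [-0.8, 1.9, -1.9]
width: 0.0509
time_s: 3.55
ee_pos: [0.4447, 0.2268, 0.0151]
tool_rot: [-1.564, -0.001, -1.314]
contact_force: [-1.1, 1.9, -2.2]
width: 0.0512
time_s: 3.65
ee_pos: [0.4458, 0.2228, 0.0152]
tool_rot: [-1.564, -0.001, -1.313]
contact_force: [-1.2, 2.2, -1.9]
width: 0.0511
```

```bash
python3 -m crank '[[0.1,[8,1,1],[0,1,0]],[0.1,[8,1,1],[0,1,0]],[0.1,[8,1,1],[0,1,0]],[0.1,[8,1,1],[0,1,0]],[0.1,[8,1,1],[0,1,0]]]'
python3 -m crank '[[0.1,[8,1,1],[0,1,0]],[0.1,[8,1,1],[0,1,0]],[0.1,[8,1,1],[0,1,0]],[0.1,[8,1,1],[0,0,0]],[0.1,[0,0,0],[0,0,0]]]'
python3 - <<'E'
from h import *
im,d=capture("top"); a=im[:,:,::-1]; cv2.imwrite("pics/t2.png",cv2.resize(a[140:270,180:360],None,fx=4.4,fy=4.4,interpolation=cv2.INTER_CUBIC))
E
```

```text
time_s: 4.15
ee_pos: [0.4632, 0.1887, 0.0148]
tool_rot: [-1.556, 0.008, -1.403]
contact_force: [-1.9, 6.8, 4.9]
width: 0.0512
time_s: 4.65
ee_pos: [0.476, 0.1593, 0.0149]
tool_rot: [-1.548, 0.016, -1.46]
contact_force: [0.3, 0.0, -0.8]
width: 0.051
```

View pics/t2.png

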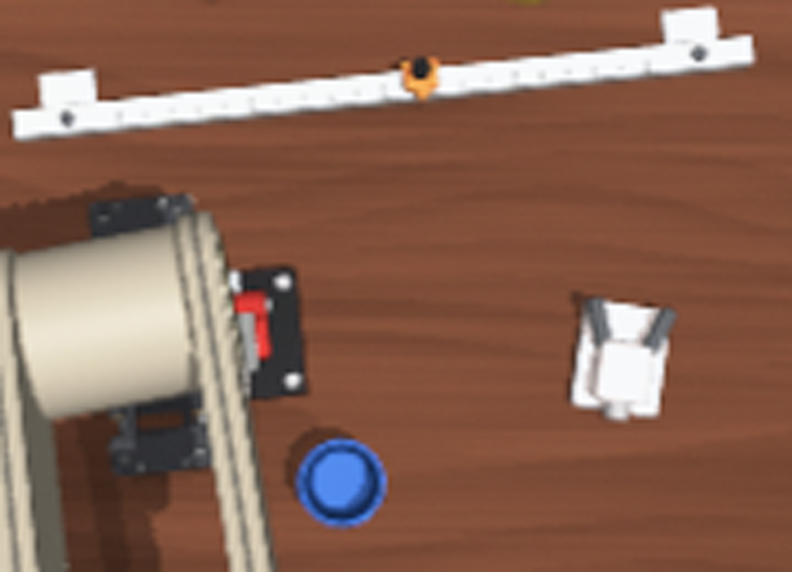

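Heel right edge runs (293,268)–(307,393): about 6.4° yaw, near square to the bar, and clear of the cup (top at row 437). Continue the side push.

```bash
python3 - <<'E'
from h import *
c=lambda u,v:(180+(u+.5)/4.4-.5,140+(v+.5)/4.4-.5)
print(rays("top",[c(292,268),c(308,395)],.024))
plan([(.476,.1593,.012,-83.35)],.1)
E
python3 -m crank '[[0.1,[8,1,1],[-0.6,-0.1,0.6]],[0.1,[9,1,1],[-0.5,0,0.4]],[0.1,[9,1,1],[-0.1,0,0]],[0.1,[9,1,1],[-0.1,0,0]],[0.1,[9,1,1],[-0.1,0,0]]]'
python3 -m crank '[[0.1,[9,1,1],[-0.1,0,0.1]],[0.1,[9,1,1],[-0.1,0,0.1]],[0.1,[9,1,1],[-0.1,0,0.1]],[0.1,[9,1,1],[-0.1,0,0.1]],[0.1,[9,1,1],[-0.1,0,0.1]]]'
python3 -m crank '[[0.1,[8,1,1],[-0.1,0,0.1]],[0.1,[7,1,1],[0,0,0.1]],[0.1,[5,1,0],[0,0,0]],[0.1,[0,0,0],[0,0,0]]]'
python3 - <<'E'
from h import *
im,d=capture("top"); a=im[:,:,::-1]; cv2.imwrite("pics/t3.png",cv2.resize(a[140:270,180:360],None,fx=4.4,fy=4.4,interpolation=cv2.INTER_CUBIC))
p,R=pose(); d=p[:2]-[.660,-.0305]; print(p,"x'",d@[.9933,.1158],"y'",d@[-.1158,.9933],R.as_euler("xyz",degrees=True))
E
```

```text
[[0.52782308 0.06429154 0.024     ]
 [0.43320961 0.05095049 0.024     ]]
-> (0.476, 0.1593, 0.012, -83.35) 1
[0.1, [0, 3, 0], [-1.3, -0.3, -0.9]]
time_s: 5.2
ee_pos: [0.488, 0.1224, 0.0126]
tool_rot: [-1.568, 0.043, -1.457]
contact_force: [-1.9, 7.8, 7.3]
width: 0.0511
time_s: 5.7
ee_pos: [0.5006, 0.0845, 0.0098]
tool_rot: [-1.572, 0.062, -1.456]
contact_force: [-2.2, 7.8, 8.1]
width: 0.051
time_s: 6.1
ee_pos: [0.5064, 0.0684, 0.0082]
tool_rot: [-1.571, 0.072, -1.456]
contact_force: [-0.3, -0.5, 0.4]
width: 0.0511
[0.50640236 0.06837655 0.00823152] x' -0.14111863302061453 y' 0.1160006800950582 [-90.02319692   4.08681081 -83.39124318]
```

View pics/t3.png

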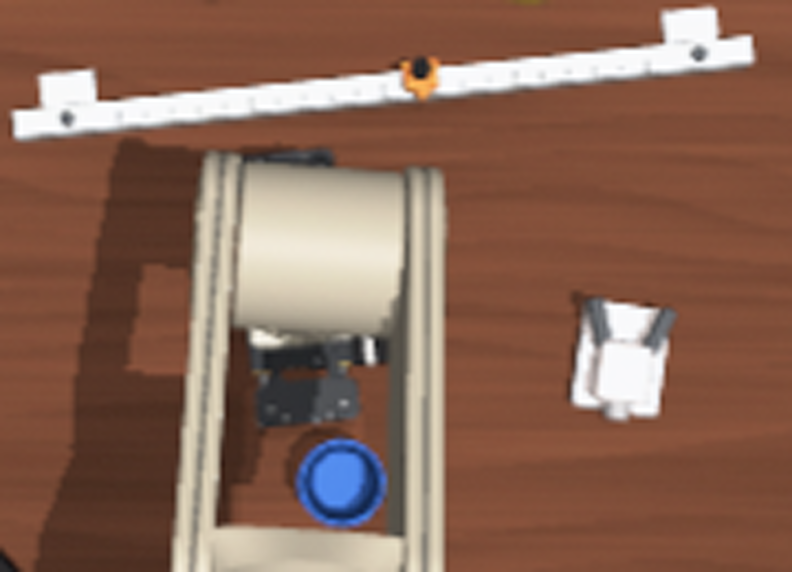

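```bash
python3 -m crank '[[0.1,[-2,-1,0],[0,0,-2]],[0.1,[0,0,-2],[0,0,-2]],[0.1,[6,0,0],[0,0,-0.2]],[0.1,[8,1,0],[0,0,-0.2]],[0.1,[8,1,0],[0,0,-0.2]]]'
python3 -m crank '[[0.1,[8,1,0],[0,0,-0.2]],[0.1,[8,1,0],[0,0,-0.2]],[0.1,[8,1,0],[0,0,-0.2]],[0.1,[8,0,0],[0,0,-0.2]],[0.1,[0,0,0],[0,0,0]]]'
python3 - <<'E'
from h import *
p,R=pose(); d=p[:2]-[.660,-.0305]; print(p,"x'",d@[.9933,.1158],"y'",d@[-.1158,.9933],R.as_euler("xyz",degrees=True))
E
```

```text
time_s: 6.65
ee_pos: [0.5069, 0.0495, 0.0078]
tool_rot: [-1.571, -0.009, -1.453]
contact_force: [-1.4, 6.9, 5.7]
width: 0.0512
time_s: 7.15
ee_pos: [0.5123, 0.0176, 0.0066]
tool_rot: [-1.568, -0.015, -1.453]
contact_force: [0.9, -0.1, -0.5]
width: 0.0512
[0.51225545 0.01759315 0.00658608] x' -0.14118547654101346 y' 0.06487974851877351 [-89.82051403  -0.86555961 -83.26266949]
```

```bash
python3 -m crank '[[0.1,[-20,0,0],[0,0,0]],[0.1,[-15,-20,0],[0,0,0]],[0.1,[0,-45,0],[0,0,0]],[0.1,[0,-45,0],[0,0,0]],[0.1,[0,-20,0],[0,0,0]]]'
python3 - <<'E'
from h import *
plan([(.40,0.0,.15,-173.35)],.1)
E
```

```text
time_s: 7.65
ee_pos: [0.5029, 0.0527, 0.1342]
tool_rot: [-1.58, -0.015, -1.455]
contact_force: [0.5, -0.1, 0.6]
width: 0.0513
-> (0.4, 0.0, 0.15, -173.35) 12
[0.1, [3, -1, -9], [-0.0, 7.5, 0.1]]
[0.1, [5, -1, -9], [-0.0, 7.5, 0.1]]
[0.1, [6, -1, -8], [-0.0, 7.5, 0.1]]
[0.1, [7, -1, -7], [-0.0, 7.5, 0.1]]
[0.1, [7, -1, -6], [-0.0, 7.5, 0.1]]
[0.1, [8, -1, -5], [-0.0, 7.5, 0.1]]
[0.1, [9, -1, -4], [-0.0, 7.5, 0.1]]
[0.1, [9, -1, -3], [-0.0, 7.5, 0.1]]
[0.1, [10, -1, -2], [-0.0, 7.5, 0.1]]
[0.1, [10, -1, 0], [-0.0, 7.5, 0.1]]
[0.1, [10, -1, 1], [-0.0, 7.5, 0.1]]
[0.1, [9, -1, 2], [-0.0, 7.5, 0.1]]
```

```bash
python3 -m crank '[[0.1,[3,-1,-9],[0,7.5,0.1]],[0.1,[5,-1,-9],[0,7.5,0.1]],[0.1,[6,-1,-8],[0,7.5,0.1]],[0.1,[7,-1,-7],[0,7.5,0.1]],[0.1,[7,-1,-6],[0,7.5,0.1]]]'
python3 -m crank '[[0.1,[8,-1,-5],[0,7.5,0.1]],[0.1,[9,-1,-4],[0,7.5,0.1]],[0.1,[9,-1,-3],[0,7.5,0.1]],[0.1,[10,-1,-2],[0,7.5,0.1]],[0.1,[10,-1,0],[0,7.5,0.1]]]'
python3 -m crank '[[0.1,[10,-1,1],[0,7.5,0.1]],[0.1,[9,-1,2],[0,7.5,0.1]],[0.1,[0,0,0],[0,0,0]]]'
python3 - <<'E'
from h import *
im,d=capture("wrist"); c=calibration("wrist"); np.savez("pics/w4.npz",im=im,d=d,T=c["cam_to_world"],k=[c["fovy"],c["cx"],c["cy"]])
cv2.imwrite("pics/w4.png",im[:,:,::-1]); print(pose()[0])
E
```

```text
time_s: 8.15
ee_pos: [0.462, 0.0285, 0.1452]
tool_rot: [-1.563, -0.005, -2.131]
contact_force: [0.7, -0.5, 0.3]
width: 0.0509
time_s: 8.65
ee_pos: [0.4153, 0.005, 0.1495]
tool_rot: [-1.564, 0.008, -2.814]
contact_force: [-0.7, 0.5, -0.0]
width: 0.051
time_s: 8.95
ee_pos: [0.396, -0.0045, 0.151]
tool_rot: [-1.566, 0.013, -3.09]
contact_force: [-0.3, 1.0, -0.4]
width: 0.0514
[ 0.39646859 -0.00433969  0.15103178]
```

View pics/w4.png

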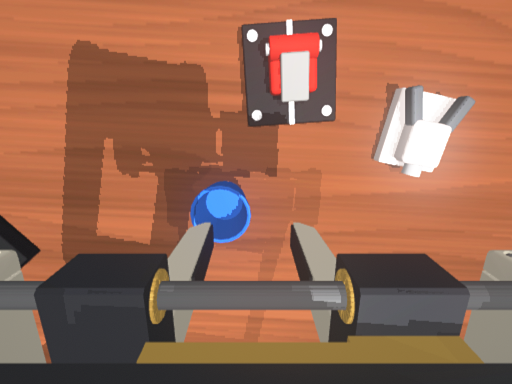

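The wrist view shows the heel with its line from (290,20) front to (292,124) rear, the cup at (220,212) and the toe at (422,130).

```bash
cat >> h.py <<'E'
F0=np.array([.660,-.0305]); B=np.array([[.9933,.1158],[-.1158,.9933]])
def bar(w): return (np.atleast_2d(w)[:,:2]-F0)@B.T
def world(b): return F0+np.atleast_2d(b)@B
E
python3 - <<'E'
from h import *
np.set_printoptions(precision=4,suppress=True)
z=np.load("pics/w4.npz"); k=z["k"]; cal=dict(fovy=k[0],cx=k[1],cy=k[2],cam_to_world=z["T"])
hsv=cv2.cvtColor(z["im"],cv2.COLOR_RGB2HSV)
m=(hsv[...,2]<70).astype(np.uint8); m[:, :225]=0; m[:,350:]=0; m[140:]=0
m=cv2.morphologyEx(m,cv2.MORPH_OPEN,np.ones((3,3),np.uint8))
ys,xs=np.nonzero(m); hull=cv2.convexHull(np.c_[xs,ys].astype(np.int32)); q=cv2.approxPolyDP(hull,8,True)[:,0]; print(q)
print("corners",bar(rays("wrist",q,.024,cal)))
L=bar(rays("wrist",[(290,20),(292,125)],.024,cal)); print("line",L, "angle deg",np.degrees(np.arctan2(*(L[0]-L[1])[::-1])))
print("cup",rays("wrist",[(220,212)],.05,cal))
im,d=capture("top"); cv2.imwrite("pics/t4.png",im[:,:,::-1])
print("top: tip px",proj("top",[[.6566,-.0308,.031]]))
E
```

```text
[[270 124]
 [249 125]
 [248 116]]
corners [[-0.1912  0.0334]
 [-0.1909  0.0553]
 [-0.1818  0.0558]]
line [[-0.0966  0.0104]
 [-0.1936  0.0105]] angle deg -0.07414512301516331
cup [[0.3756 0.0277 0.05  ]]
top: tip px [[275.2889 161.8894]]
```

```bash
python3 - <<'E'
from h import *
w=world([[-.226,.0105]])[0]; plan([(*w,.12,-173.35),(*w,.012,-173.35)],.1); print(w)
E
```

```text
-> (np.float64(0.4342983), np.float64(-0.04624115), 0.12, -173.35) 2
[0.1, [-17, 16, 22], [-0.1, -1.7, -0.4]]
[0.1, [-17, 16, 23], [-0.1, -1.7, -0.4]]
-> (np.float64(0.4342983), np.float64(-0.04624115), 0.012, -173.35) 3
[0.1, [0, 36, 0], [0.0, 0.0, 0.0]]
[0.1, [0, 36, 0], [0.0, 0.0, 0.0]]
[0.1, [0, 36, 0], [0.0, 0.0, 0.0]]
[ 0.4342983  -0.04624115]
```

```bash
python3 -m crank '[[0.1,[-17,16,22],[0,-1.7,-0.4]],[0.1,[-17,16,23],[0,-1.7,-0.4]],[0.1,[0,0,0],[0,0,0]]]'
python3 - <<'E'
from h import *
p,R=pose(); print(bar(p),p[2],R.as_euler("xyz",degrees=True)); w=world([[-.226,.0105]])[0]; plan([(*w,.10,-173.35)],.1)
E
```

```text
time_s: 9.35
ee_pos: [0.4377, -0.0474, 0.1195]
tool_rot: [-1.565, 0.002, -3.009]
contact_force: [-0.5, -0.5, 0.5]
width: 0.0512
[[-0.22281636  0.00894964]] 0.11953307884680593 [-8.96654322e+01  1.26251772e-01 -1.72386852e+02]
-> (np.float64(0.4342983), np.float64(-0.04624115), 0.1, -173.35) 1
[0.1, [3, 20, -2], [-0.3, 1.0, -0.1]]
```

```bash
python3 -m crank '[[0.1,[3,20,-2],[-0.3,1,0]],[0.1,[0,36,0],[0,0,0]],[0.1,[0,34,0],[0,0,0]],[0.1,[0,16,0],[0,0,0]],[0.1,[0,0,0],[0,0,0]]]'
python3 - <<'E'
from h import *
p,R=pose(); print(bar(p),p[2],R.as_euler("xyz",degrees=True)); w=world([[-.206,.0105]])[0]; plan([(*w,.01,-173.35)],.1)
E
```

```text
time_s: 9.85
ee_pos: [0.4372, -0.045, 0.0114]
tool_rot: [-1.571, 0.004, -3.013]
contact_force: [0.1, 0.5, -0.2]
width: 0.051
[[-0.22298219  0.01135364]] 0.011368400683081127 [ -89.99446761    0.24083947 -172.64205378]
-> (np.float64(0.4541643000000001), np.float64(-0.043925149999999996), 0.01, -173.35) 1
[0.1, [-17, 1, 1], [-0.0, 0.7, -0.2]]
```

```bash
python3 -m crank '[[0.1,[-9,0,0],[0,0.7,0]],[0.1,[-5,0,0],[0,0,0]],[0.1,[-4,0,0],[0,0,0]],[0.1,[-4,0,0],[0,0,0]],[0.1,[-4,0,0],[0,0,0]]]'
python3 -m crank '[[0.1,[-6,0.5,1],[0,0,0]],[0.1,[-7,0.5,1],[0,0,0]],[0.1,[-7,0.5,1],[0,0,0]],[0.1,[-7,0.5,1],[0,0,0]],[0.1,[-7,0.5,1],[0,0,0]]]'
python3 - <<'E'
from h import *
p,R=pose(); print(bar(p),p[2],R.as_euler("xyz",degrees=True))
E
```

```text
time_s: 10.35
ee_pos: [0.4669, -0.0413, 0.0152]
tool_rot: [-1.57, 0.007, -3.022]
contact_force: [-2.6, 0.4, -1.6]
width: 0.0513
time_s: 10.85
ee_pos: [0.4999, -0.042, 0.014]
tool_rot: [-1.571, -0.002, -3.021]
contact_force: [-7.6, 0.1, 5.4]
width: 0.051
[[-0.16038474  0.00709854]] 0.013967233684979114 [-9.00189948e+01 -1.03273532e-01 -1.73104097e+02]
```

```bash
python3 -m crank '[[0.1,[-7,0.5,1.5],[0,0,0]],[0.1,[-7,0.5,1.5],[0,0,0]],[0.1,[-6,0.5,1.5],[0,0,0]],[0.1,[0,0,0],[0,0,0]]]'
python3 - <<'E'
from h import *
p,R=pose(); print(bar(p),p[2],R.as_euler("xyz",degrees=True))
im,d=capture("wrist"); c=calibration("wrist"); np.savez("pics/w5.npz",im=im,d=d,T=c["cam_to_world"],k=[c["fovy"],c["cx"],c["cy"]])
cv2.imwrite("pics/w5.png",im[:,:,::-1])
E
```

```text
time_s: 11.25
ee_pos: [0.5206, -0.0439, 0.0134]
tool_rot: [-1.572, -0.006, -3.021]
contact_force: [-0.6, -0.7, -0.6]
width: 0.0511
[[-0.140026    0.00286554]] 0.013365290219505423 [ -90.08414056   -0.35344433 -173.06191194]
```

View pics/w5.png

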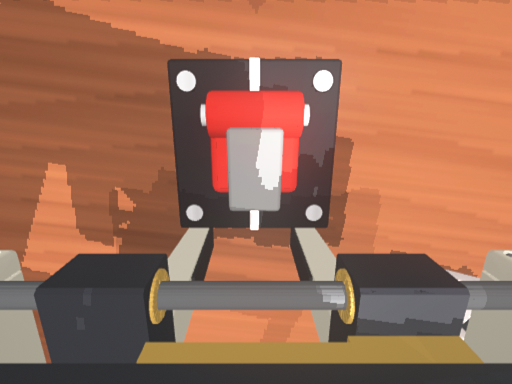

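The wrist view shows the line at col 254, rows 58–228, square in the fingers; the bar is not yet in view.

```bash
python3 - <<'E'
from h import *
np.set_printoptions(precision=4,suppress=True)
z=np.load("pics/w5.npz"); k=z["k"]; cal=dict(fovy=k[0],cx=k[1],cy=k[2],cam_to_world=z["T"])
print(bar(rays("wrist",[(254,59),(254,228)],.024,cal)), proj("wrist",[[.6566,-.0308,.031],[.66,-.0305,0]],cal))
E
python3 -m crank '[[0.1,[-6,0.5,1],[0,0,0]],[0.1,[-6,0.5,1],[0,0,0]],[0.1,[-5,0.5,1],[0,0,0]],[0.1,[0,0,0],[0,0,0]]]'
python3 - <<'E'
from h import *
p,R=pose(); print(bar(p),p[2],R.as_euler("xyz",degrees=True))
E
```

```text
[[-0.0348  0.0031]
 [-0.1293  0.0024]] [[261.1161 -19.3467]
 [259.5735  -1.291 ]]
time_s: 11.7
ee_pos: [0.536, -0.0446, 0.0122]
tool_rot: [-1.573, -0.011, -3.02]
contact_force: [-0.7, 0.3, -0.4]
width: 0.051
[[-0.12479905  0.00032626]] 0.012156017067137592 [ -90.12926386   -0.61451205 -173.0479973 ]
```

```bash
python3 -m crank '[[0.1,[-5,0.3,0],[0,0,0]],[0.1,[-5,0.3,0],[0,0,0]],[0.1,[-4,0.3,0],[0,0,0]]]'
python3 -m crank '[[0.1,[-3,0.3,0],[0,0,0]]]'
python3 -m crank '[[0.1,[-3,0.3,0],[0,0,0]]]'
python3 - <<'E'
from h import *
p,R=pose(); print(bar(p),p[2],R.as_euler("xyz",degrees=True))
im,d=capture("wrist"); c=calibration("wrist"); np.savez("pics/w6.npz",im=im,d=d,T=c["cam_to_world"],k=[c["fovy"],c["cx"],c["cy"]])
cv2.imwrite("pics/w6.png",im[:,:,::-1])
E
```

```text
time_s: 12.0
ee_pos: [0.5474, -0.0433, 0.0113]
tool_rot: [-1.573, -0.016, -3.02]
contact_force: [-7.9, -0.1, 5.5]
width: 0.0508
time_s: 12.1
ee_pos: [0.5496, -0.043, 0.0111]
tool_rot: [-1.573, -0.018, -3.02]
contact_force: [-7.9, -0.8, 7.1]
width: 0.0507
time_s: 12.2
ee_pos: [0.5517, -0.0428, 0.0109]
tool_rot: [-1.573, -0.02, -3.02]
contact_force: [-8.4, -0.4, 7.9]
width: 0.0514
[[-0.10897335  0.00029783]] 0.010913086296032274 [ -90.13270808   -1.15063019 -173.04934774]
```

View pics/w6.png

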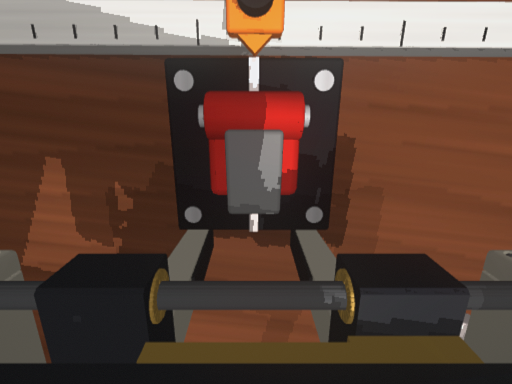

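The pointer tip is at (255,54) and the white line at col 254: aligned. The heel's front edge (row 58) is just short of the bar face (row ~54). I'll push on until the force rises.

```bash
python3 -m crank '[[0.1,[-3,0.3,0],[0,0,-0.5]],[0.1,[-3,0.3,0],[0,0,0]]]'
python3 -m crank '[[0.1,[-3,0.3,0],[0,0,0]]]'
python3 -m crank '[[0.1,[-3,0.3,0],[0,0,0]]]'
python3 - <<'E'
from h import *
p,R=pose(); print(bar(p),p[2],R.as_euler("xyz",degrees=True))
E
```

```text
time_s: 12.45
ee_pos: [0.5561, -0.0423, 0.0104]
tool_rot: [-1.573, -0.033, -3.02]
contact_force: [-17.2, -2.1, 15.4]
width: 0.0507
time_s: 12.55
ee_pos: [0.5561, -0.0423, 0.0101]
tool_rot: [-1.573, -0.039, -3.02]
contact_force: [-24.7, -3.0, 22.8]
width: 0.0512
time_s: 12.65
ee_pos: [0.5559, -0.0423, 0.0097]
tool_rot: [-1.574, -0.046, -3.02]
contact_force: [-18.6, -2.4, 17.9]
width: 0.0513
[[-0.10476468  0.00029554]] 0.009736165887038073 [ -90.17183628   -2.65718718 -173.04434878]
```

Stalled at x = 0.556 with the force risen to ~25 N: flush. Back off and check.

```bash
python3 -m crank '[[0.1,[4,0,0],[0,0,0]],[0.1,[10,0,0],[0,0,1]],[0.1,[15,0,0],[0,0,1]],[0.1,[0,-25,0],[0,0,0.5]],[0.1,[0,-25,0],[0,0,0]]]'
python3 -m crank '[[0.1,[-10,-25,0],[0,0,0]],[0.1,[0,0,0],[0,0,0]]]'
python3 - <<'E'
from h import *
p,R=pose(); print(bar(p),p[2],R.as_euler("xyz",degrees=True))
im,d=capture("wrist"); c=calibration("wrist"); np.savez("pics/w7.npz",im=im,d=d,T=c["cam_to_world"],k=[c["fovy"],c["cx"],c["cy"]])
cv2.imwrite("pics/w7.png",cv2.resize(im[:,:,::-1],(800,600),interpolation=cv2.INTER_CUBIC))
E
```

```text
time_s: 13.15
ee_pos: [0.5245, -0.0456, 0.0585]
tool_rot: [-1.575, -0.004, -3.02]
contact_force: [0.3, -0.2, 1.2]
width: 0.0512
time_s: 13.35
ee_pos: [0.5373, -0.0449, 0.0883]
tool_rot: [-1.573, 0.004, -3.021]
contact_force: [0.4, -0.3, 1.0]
width: 0.0512
[[-1.23525649e-01 -5.31204578e-05]] 0.08833742091250588 [ -90.12595489    0.24606707 -173.08302373]
```

View pics/w7.png

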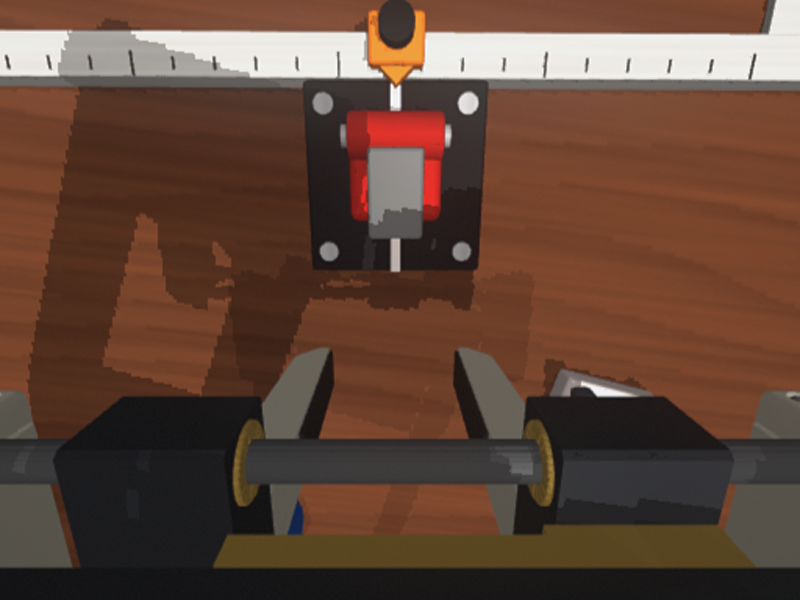

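The front edge (row ~80, cols 304–488) meets the bar face, with the line (col 396) under the pointer tip (396,85). A quick numeric check follows.

```bash
python3 - <<'E'
from h import *
np.set_printoptions(precision=4,suppress=True)
z=np.load("pics/w7.npz"); k=z["k"]; cal=dict(fovy=k[0],cx=k[1],cy=k[2],cam_to_world=z["T"])
g=cv2.cvtColor(z["im"],cv2.COLOR_RGB2GRAY).astype(float)
def fit(cols,r0,r1,zz):
    P=[(c,r0+.5+np.argmin(np.diff(g[r0:r1,c]))) for c in cols]; w=bar(rays("wrist",P,zz,cal)); 
    for _ in range(3): q=np.polyfit(w[:,1],w[:,0],1); r=abs(w[:,0]-np.polyval(q,w[:,1])); w=w[r<=max(.0015,np.median(r))]
    return q
b=fit([*range(150,190),*range(320,480)],42,56,.025); f=fit([*range(200,235),*range(272,305)],44,58,.024)
print("bar top edge",b,"heel/bar boundary",f)
v,u=np.nonzero((g[150:176,240:270]>110)); lo=(240+u.mean(),150+v.mean())
v,u=np.nonzero((g[56:68,245:262]>130)); hi=(245+u.mean(),56+v.mean())
L=bar(rays("wrist",[hi,lo],.024,cal)); print(hi,lo,L,"line angle rad",np.arctan2(*(L[0]-L[1])[::-1]), "front y'",L[0,1]+0)
hsv=cv2.cvtColor(z["im"],cv2.COLOR_RGB2HSV); o=(hsv[...,0]>8)&(hsv[...,0]<22)&(hsv[...,1]>180)&(hsv[...,2]>170); o[56:]=0;o[:40]=0;o[:,:225]=0;o[:,285:]=0
v,u=np.nonzero(o); print("tip",u[v==v.max()].mean(),v.max(),bar(rays("wrist",[(u[v>=v.max()-4].mean(),v.max())],.031,cal)))
# rear edge of base -> front = +96mm
P=[(c,160+.5+np.argmax(np.diff(cv2.GaussianBlur(g,(1,5),0)[160:182,c]))) for c in [*range(205,240),*range(262,300)]]
w=bar(rays("wrist",P,.024,cal)); print("rear edge x'",np.median(w[:,0]),"-> front",np.median(w[:,0])+.096)
E
```

```text
bar top edge [-0.0006 -0.0014] heel/bar boundary [-0.0031 -0.0009]
(np.float64(253.0), np.float64(61.5)) (np.float64(252.51908396946564), np.float64(162.5801526717557)) [[-0.0092  0.0009]
 [-0.0869  0.0008]] line angle rad 0.0008548177541074665 front y' 0.0008644302855059888
tip 253.0 53 [[-0.0046  0.0009]]
rear edge x' -0.09536974829980141 -> front 0.0006302517001985919
```

Gap is about 1–2 mm or less (within measuring error), the angle is about 0.003 rad, and the line-to-pointer offset is under 0.5 mm. The robot is clear, so I'm handing in.

```bash
python3 -c "
from cell import ticket; print(ticket.close_job())"
```

```text
the job is handed in; nothing more can be done
None
```

The heel piece is against the stop bar with its white line under the orange pointer. I handed the job in at about 13.5 s; no verdict is reported.

I pushed only on the base, with the fingers part-open. First I pushed its left side along the bar. Then I pushed its rear edge towards the bar, drifting about 10 mm sideways to line it up. I stopped when the arm stalled at about 25 N horizontally, then backed off so nothing was touching.

**Last checks**, from the final wrist picture after backing off:
- **Line to pointer:** both measured at y ≈ 0.9 mm, so they agree within about 0.5 mm.
- **Squareness:** the line is about 0.001 rad off and the front edge about 0.003 rad off the bar direction.
- **Gap at the face:** the rear edge plus 96 mm puts the front within about 1–2 mm of the bar face, which is the limit of the calibration.
- **Bystanders:** I did not measure their final positions. The finger paths kept clear of them, and the cup and toe looked undisturbed in the pictures.

**Disagreements and flaws:**
- The top and wrist cameras disagreed by up to 5 mm on the cup, so I made the final alignment in a single wrist view.
- I got one tilt correction the wrong way round mid-push. It leaned the tool about 4° until I put it right.
- During the final press the tool leaned about 2.7° and pushed down on the base with about 20 N. The piece still looked flat afterwards.

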